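Hold the new handle on the cookie maker for screwing

TASK

The lower half of the cookie maker on the wooden board has lost its handle: pick up the new bow handle (the one with both feet, not the old one with a foot snapped off) and hold it up against the front wall of the lower half, level, with both feet flat on the wall over the two screw holes. Press it on with a steady push of about 10 N, as a third hand, while I drive the screws from inside; never shove it hard against the housing, and leave the raised lid and everything else on the table as they are. Finish while still holding the handle and pressing it there: do not let go or ease off at the end.

Things in the scene. Friction and masses are not known exactly. Their poses are not given: they have to be found in the camera images.
- seat (a point): middle between the two screw holes on the outer face of the front wall of the maker's lower half, 58 mm above the table. x points level from the wall into the shell (the push direction), y along the wall, z up. Holes: dark, 16 mm wide (M4 screws with wide washers: a few mm off still goes), ringed with steel, at y = +55 and -55 mm. The wall is plain, upright and rigid
- maker: cookie maker, fixed: open black shell 230 mm front to back, 220 wide, rim 80 mm above the table, on a fixed wooden board 20 mm thick that reaches 85 mm out in front of the front wall. Origin at the middle of its underside, on the board, 38 mm below seat and 115 mm behind it (along x); axes as seat
- lid (a joint): hinge of the maker's upper half at the rear of the shell, 0 shut, growing as it opens; it stands open at 1.6 to 1.78 rad behind the shell, rising to about 390 mm above the table with its own handle, and stays by friction
- handle_mid (a point): middle of the grip bar of the new black bow handle (loose, 80 to 150 g, lying flat), half-way up, 10 mm above the table. Bar 126 mm long along y, 16 thick along x, 20 high along z. Two legs run from the bar along +x at y = +55 and -55 mm to feet 26 wide, 20 high, whose faces lie 45 mm from this point. 84 mm free between the feet. Once fitted its axes are those of seat
- handle: the new handle as a whole; origin 10 mm below handle_mid, same axes
- foot_left (a point): middle of the face of the new handle's foot at y = +55 mm; it belongs over the hole at y = +55 mm of seat
- foot_right (a point): middle of the face of the new handle's foot at y = -55 mm; it belongs over the hole at y = -55 mm of seat
- old_handle: the old handle, the same shape and size, but the leg at y = +55 mm has snapped off to a short stub; bystander. Origin on the table under the middle of its bar
- screwdriver: screwdriver 200 mm long, lying, handle to -x; bystander
- screw_dish: steel dish 90 mm across, 16 mm high, with screws and washers; bystander
- baking_plate: the maker's lower baking plate, taken out, 205 x 200 x 22 mm, with twelve moulds; bystander
- cookie_bowl: white bowl of small cookies, 156 mm across, 52 mm high; bystander
- fork: steel fork, 185 mm long, 5 mm thick; bystander
- mug: mug, 80 mm across, 90 mm high; bystander
There are look-alikes about, which are no part of the job. Leave any purple look-alike of the handle alone.

How it is judged:
On the way, in this order (a step that is already met when the one before it is completed fails the run):
1. the new handle is lifted clear of the table (height (world z) of handle_mid above 0.045 m and contact force between the fingers and handle above 1 N), for 0.2 s.
2. the handle is pressed on over the holes, level, with 5 to 20 N, steadily for a second (x of foot_left in the frame of seat between -0.004 and 0.004 m and y of foot_left in the frame of seat between 0.049 and 0.061 m and z of foot_left in the frame of seat between -0.006 and 0.006 m and x of foot_right in the frame of seat between -0.004 and 0.004 m and y of foot_right in the frame of seat between -0.061 and -0.049 m and z of foot_right in the frame of seat between -0.006 and 0.006 m and contact force between handle and maker between 5 and 20 N and angle between handle_mid's own z axis and vertical below 0.12 rad and contact force between the fingers and handle above 1 N), for 1 s.
At the end, for the whole second after the job is handed in: The gripper still holds the new handle: each foot face within 4 mm of the wall and its middle within 6 mm sideways and 6 mm in height of its hole, the handle level within 0.12 rad, pressed against the maker with 5 to 20 N all through the last second (all of step 2); the arm keeps its last pose, push and grip.
It fails at once if the handle or the arm shoves the cookie maker with more than 40 N (contact force between any of handle, the arm and maker above 40 N).
It fails at once if the raised lid is moved (value of joint lid below 1.5 rad).
It fails at once if one of the other things on the table is moved more than 30 mm (distance of any of old_handle, screwdriver, screw_dish, baking_plate, cookie_bowl, fork, mug from where it was at the start of the episode above 0.03 m).
It also fails if it takes over 53 s, if anything falls off the work surface, if the arm or the gripper's body presses on something with over 40 N, if the wrist force passes 120 N, or if a joint passes its speed limit or range.

ROBOT

A 7-joint arm with a two-finger parallel gripper is mounted at the origin on the work surface. World frame = base frame: x ahead of the robot, y to its left, z up, the work surface at z = 0. Lengths are in m, angles in rad, forces in N, time in s.
With the tool pointing down it reaches from about 0.35 to 0.9 m from the base axis. Payload 19.9 kg.
Tool frame: the origin (TCP) lies midway between the tips of the shut fingers; the grasp point (between the pads) lies behind it (ctrl.grip_depth is the z of the grasp point in the tool frame, in m); z points along the fingers, y is the line along which they close (so a half turn about z gives the same grasp; the last joint's range is limited). The gripper opens to 94 mm and grips with 3 to 60 N. Pads are 16 mm wide; open, the fingers measure 119 mm over their backs; the gripper's body (75 mm by 177 mm) begins 78 mm behind the grasp point.
Start: joints at [1.296, 0.417, -0.01, 1.614, 0.005, 1.111, -0.053], TCP at [0.144, -0.608, 0.205] pointing down, gripper open.
Joint ranges: [-2.81, 2.81], [-0.39, 2.02], [-1.27, 1.25], [0.06, 2.57], [-1.19, 4.33], [0.19, 2], [-2.82, 2.82]. Speed limits (rad/s): [1.89, 1.89, 2.39, 2.39, 3.01, 3.01, 3.01].

INTERFACE

Orientations are given as a unit quaternion [x, y, z, w].
In Python, from bench import ctrl gives the robot as it stands.
- The arm moves only by the tool move_arm, never from a script. Its argument "series" is a list of rows, each a list of 7 numbers: the shift along the tool's x, y, z in mm, then the turn, a rotation vector about the tool's x, y, z in rad, then the closure, from -1 (fully open) to 1 (shut). A call has 1 to 5 rows; each row is the pose to reach, as a shift and turn from the pose commanded when the call began, along the tool's axes at that moment; what a row does not reach only later rows make up. A row lasts 1/8 s, in which the tool goes at most 62.5 mm and 10.7 degrees, less where a joint would pass 70% of its speed; a pose out of reach is approached as far as the arm can. A call with a gripper value outside its range is refused whole. The fingers move at their own pace and stop on an object; the grip force is fixed at half the most. Time passes only in rows, so rows that repeat a pose let the fingers close. It gives the time, the measured TCP pose, the force, the opening and the grip force at its end, in the units of the state.
- ctrl.observe(): the state, without advancing time (a new reading comes with each control period).
- ctrl.snapshot(name): name is "scene" or "top" or "wrist"; returns (picture, depth): 420x560x3 uint8, blue, green, red; 420x560 float32, m along the optical axis (not along the pixel's ray), 0 where there is no reading.
- ctrl.camera_info(name): a dict with "intrinsics" (3x3 intrinsics, pixels), "rvec" (rotation vector, rad) and "tvec" (3), from world to camera coordinates, as OpenCV has them. Camera axes: x right, y down, z forward; pixel columns grow to the right and rows downward; lengths in m; the calibration is good to about 2 mm. A picture is of the moment at which its call begins: read the wrist's pose just before it. camera_info takes no time and is no camera call; for the wrist camera it gives the pose at the moment of the call.
- ctrl.close_job(): hands the job in; it is judged then, once.
Trained networks look in the newest picture that a camera, given by its name, has taken for a name from the list of things; names that differ only in an ending like _2 or _b are one class to them, and where a whole thing is asked for, a point or a joint stands for the part that bears it (a point fixed in the world has none). Each returns a list of dicts, best first, with "conf" (0 to 1); they miss things now and then, are a little off and sometimes report something else, mostly with a low value. They report only what shows in the picture. A call takes as long as a camera call. They do not tell look-alikes from the thing itself.
- ctrl.search_frame(camera, label): "at" ([column, row] in pixels, amid what is visible of it).
- ctrl.silhouettes(camera, label): "region" (420x560 bool, what is visible of it) and "at" ([column, row] in pixels, amid what is visible of it).
- ctrl.spot_point(camera, label): "at" ([column, row] in pixels: a listed point, or the origin of a listed thing).
The state is a dict: "time": time; "qpos": joint angles; "qd": joint speeds; "joint_torque": joint torques, N m; "tool_pos": TCP position; "eef_rot": TCP orientation; "force": force on the tool from outside, world axes, zero at the start; "wrist_torque": the same for the moment, N m; "finger_gap": opening from 0.0 (shut) to 1.0 (fully open); "finger_force": force on a finger pad.
Only numpy, scipy, OpenCV 4.12 (cv2) and the standard library are available. Lean on these libraries where they do the work, as an engineer would, in place of code of your own. Each camera call takes 0.05 s, during which the arm holds its last target. There are 200 camera calls.

## Working session

There is one attempt and no reset: what is moved stays moved. The work goes in short steps, Python scripts to look and compute and a tool call to move; the robot and the scene stay as the last step left them, time stands still between calls to the robot, and variables do not carry over. Pictures are saved under pics/ and viewed, at most 10 in all, crops included, and the job is handed in when it is done.

Besides the shell and the picture viewer there is one more tool, called after "Call:" in YAML: its name, and indented under it one key for each argument. move_arm: Moves the arm, as the interface text tells. Its arguments: {"type":"object","properties":{"series":{"type":"array"}},"required":["series"]}

```bash
mkdir -p pics && cat > h.py <<'E'
import numpy as np, cv2
from scipy.spatial.transform import Rotation as R
from bench import ctrl
def cam(n):
    c=ctrl.camera_info(n); K=np.array(c["intrinsics"]);Rm=cv2.Rodrigues(np.array(c["rvec"],float))[0];t=np.array(c["tvec"],float).ravel()
    return K,Rm,t
def ray(n,uv,c=None):
    K,Rm,t=c or cam(n); d=Rm.T@np.linalg.inv(K)@np.array([uv[0],uv[1],1.]); return -Rm.T@t,d
def atz(n,uv,z,c=None):
    o,d=ray(n,uv,c); return o+d*(z-o[2])/d[2]
def atd(n,uv,dep,c=None):
    o,d=ray(n,uv,c); return o+d*dep
def proj(n,p,c=None):
    K,Rm,t=c or cam(n); q=K@(Rm@np.array(p)+t); return q[:2]/q[2]
E
python3 - <<'E'
from h import *
ims=[]
for n in("scene","top"):
    im,d=ctrl.snapshot(n); ims.append(im); cv2.imwrite(f"pics/{n}0.png",im); np.save(f"{n}0.npy",d)
    print(n,cam(n)[0][0,0],(-cam(n)[1].T@cam(n)[2]).round(3))
    for l in("handle_mid","foot_left","foot_right","seat","old_handle"):
        for r in ctrl.spot_point(n,l)[:4]:
            z={"seat":.058,"old_handle":0}.get(l,.01)
            print(l,np.round(r["at"]),round(r["conf"],2),atz(n,r["at"],z).round(3))
s=ctrl.observe();print(s["tool_pos"],s["eef_rot"],ctrl.grip_depth,s["time"])
E
```

```text
scene 488.16498151591435 [ 1.087 -0.333  1.097]
handle_mid [297. 126.] 0.73 [0.248 0.315 0.01 ]
handle_mid [272. 208.] 0.68 [0.466 0.083 0.01 ]
foot_left [286. 228.] 0.85 [0.54 0.08 0.01]
foot_left [290. 146.] 0.59 [0.304 0.249 0.01 ]
foot_right [246. 215.] 0.71 [0.446 0.013 0.01 ]
foot_right [273. 118.] 0.61 [0.181 0.271 0.01 ]
foot_right [286. 226.] 0.46 [0.535 0.082 0.01 ]
foot_right [191. 261.] 0.22 [ 0.493 -0.176  0.01 ]
seat [191. 259.] 0.84 [ 0.514 -0.181  0.058]
old_handle [352. 193.] 0.78 [0.535 0.304 0.   ]
top 454.38993441382877 [0.369 0.055 1.232]
handle_mid [194. 306.] 0.94 [0.253 0.3   0.01 ]
handle_mid [271. 224.] 0.64 [0.468 0.094 0.01 ]
foot_left [277. 202.] 0.91 [0.528 0.078 0.01 ]
foot_left [215. 293.] 0.75 [0.289 0.247 0.01 ]
foot_right [299. 230.] 0.61 [0.451 0.02  0.01 ]
foot_right [205. 332.] 0.55 [0.186 0.273 0.01 ]
foot_right [277. 200.] 0.23 [0.535 0.077 0.01 ]
seat [376. 198.] 0.86 [ 0.528 -0.181  0.058]
[ 0.14418424 -0.60812145  0.2054412 ] [ 9.93230734e-01  1.16158108e-01 -3.37566733e-05 -3.23966755e-05] -0.0188 0.6
```

View pics/scene0.png

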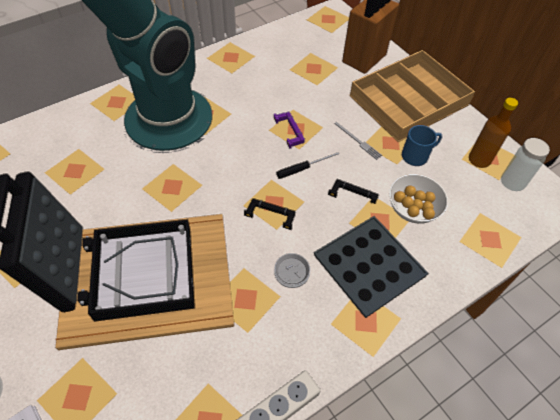

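View pics/top0.png

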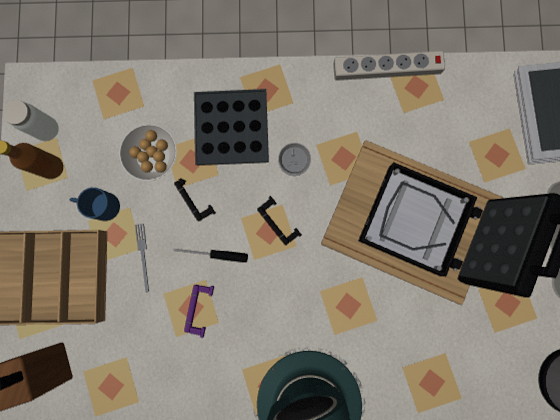

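The scene shows three bow-like objects. In the top view, the black one at (278,222) appears to have two feet, the black one at (195,200) appears to have one foot snapped, and the purple one is at (198,311), a look-alike to leave alone. The maker's front wall is near (376,200). I'll check the choice in a crop.

```bash
python3 - <<'E'
from h import *
im=cv2.imread("pics/top0.png");d=np.load("top0.npy")
a=cv2.resize(im[170:260,165:315],None,fx=5,fy=5,interpolation=cv2.INTER_CUBIC);cv2.imwrite("pics/crop1.png",a)
# dark mask of candidate
g=im.max(2)<70; m=np.zeros_like(g);m[190:250,255:305]=g[190:250,255:305]
n,lab,st,ce=cv2.connectedComponentsWithStats(m.astype(np.uint8)); k=1+st[1:,4].argmax(); v,u=np.where(lab==k)
P=np.array([atz("top",(x,y),.018) for x,y in zip(u,v)])[:,:2].astype(np.float32)
r=cv2.minAreaRect(P);print("rect",r,cv2.boxPoints(r).round(3).tolist(), "centroid",P.mean(0))
# maker rim points: height 0.07..0.09
K,Rm,t=cam("top"); V,U=np.mgrid[0:420,0:560]; X=np.stack([U,V,np.ones_like(U)],-1)@np.linalg.inv(K).T*d[...,None]
W=(X-t)@Rm; sel=(W[...,2]>.072)&(W[...,2]<.088)&(U>345)&(U<480)&(V>150)&(V<285)
Q=W[sel][:,:2].astype(np.float32); r=cv2.minAreaRect(Q);print("rim",r,cv2.boxPoints(r).round(3).tolist())
s=im.copy();
E
```

```text
rect ((0.47648105025291443, 0.07483773678541183), (0.1324830949306488, 0.052002035081386566), 37.45988464355469) [[0.40799999237060547, 0.054999999701976776], [0.4399999976158142, 0.014000000432133675], [0.5450000166893005, 0.09399999678134918], [0.5130000114440918, 0.13600000739097595]] centroid [0.472128   0.08026364]
rim ((0.46682047843933105, -0.29158204793930054), (0.2505764067173004, 0.2215040773153305), 65.19253540039062) [[0.3140000104904175, -0.35899999737739563], [0.5149999856948853, -0.4519999921321869], [0.6200000047683716, -0.2240000069141388], [0.4189999997615814, -0.13099999725818634]]
```

View pics/crop1.png

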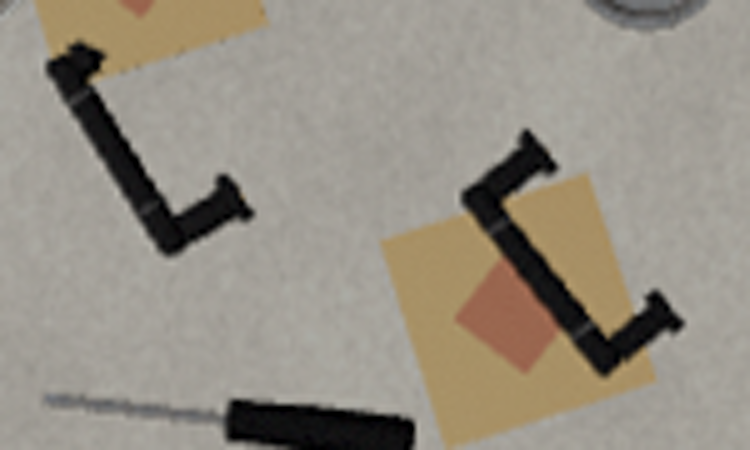

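Crop: the black bow on the right (top image (278,222)) has both feet. The left one (195,200) has a stub at its upper end, so it is the old handle, and the purple one stays out. I take the right one and go up first to clear the lid.

```bash
cat >> h.py <<'E'
def to(p,yaw_y):
    """tool shift mm/turn to TCP p, tool down, tool y at yaw (deg)"""
    s=ctrl.observe(); A=R.from_quat(s["eef_rot"]); a=np.radians(yaw_y)
    y=np.array([np.cos(a),np.sin(a),0]);z=np.array([0,0,-1.]);B=R.from_matrix(np.c_[np.cross(y,z),y,z])
    return (A.inv().apply(np.array(p)-s["tool_pos"])*1000).round(1),(A.inv()*B).as_rotvec().round(3)
E
true
```

Call:
move_arm:
  series:
    - [0, 0, -60, 0, 0, 0, -1]
    - [0, 0, -120, 0, 0, 0, -1]
    - [0, 0, -180, 0, 0, 0, -1]
    - [0, 0, -240, 0, 0, 0, -1]
    - [0, 0, -280, 0, 0, 0, -1]

```text
time: 1.23
tool_pos: [0.1442, -0.608, 0.4886]
eef_rot: [0.993, 0.116, 0.0, 0.001]
force: [-0.3, -0.1, -0.8]
finger_gap: 0.997
finger_force: 0.0
```

```bash
python3 -c "
from h import *
print(to((.30,-.25,.47),-76.7),to((.465,.089,.2),-52.5),ctrl.observe()['qpos'])"
```

```text
(array([ 234.2, -312.5,   17.8]), array([ 0.003, -0.   ,  0.001])) (array([ 472.9, -605. ,  287. ]), array([ 0.003,  0.   , -0.422])) [ 1.28723810e+00  3.17971428e-01  2.20475798e-03  1.13228471e+00
 -6.46972155e-04  1.68874938e+00 -4.87697579e-02]
```

Call:
move_arm:
  series:
    - [37, -50, 0, 0, 0, 0, -1]
    - [75, -100, 0, 0, 0, 0, -1]
    - [112, -150, 0, 0, 0, 0, -1]
    - [150, -200, 0, 0, 0, 0, -1]
    - [187, -250, 10, 0, 0, 0, -1]

```text
time: 1.85
tool_pos: [0.2688, -0.3205, 0.476]
eef_rot: [0.993, 0.116, 0.0, 0.001]
force: [2.4, 0.0, 0.7]
finger_gap: 1.001
finger_force: 0.0
```

```bash
python3 -c "
from h import *
print(to((.465,.089,.2),-52.5),ctrl.observe()['qpos'])"
```

```text
(array([ 285.3, -353.5,  275.5]), array([ 0.002, -0.   , -0.421])) [ 1.02794633 -0.10004412 -0.20409619  1.62412357 -0.01982121  1.61392675
 -0.51383446]
```

Call:
move_arm:
  series:
    - [35, -43, 0, 0, 0, -0.08, -1]
    - [70, -86, 0, 0, 0, -0.16, -1]
    - [104, -128, 10, 0, 0, -0.24, -1]
    - [138, -170, 30, 0, 0, -0.32, -1]
    - [170, -212, 50, 0, 0, -0.42, -1]

```text
time: 2.48
tool_pos: [0.385, -0.0752, 0.4252]
eef_rot: [0.947, 0.322, 0.0, 0.0]
force: [2.0, 0.2, -0.2]
finger_gap: 0.998
finger_force: 0.0
```

```bash
python3 -c "
from h import *
print(to((.465,.089,.2),-52.5),ctrl.observe()['qpos'])"
```

```text
(array([163.4, -81.6, 225.2]), array([ 0.001, -0.   ,  0.001])) [ 0.76777888 -0.16302497 -0.55213112  1.7670142  -0.08494638  1.51311555
 -0.68868057]
```

Call:
move_arm:
  series:
    - [33, -16, 45, 0, 0, 0, -1]
    - [66, -32, 90, 0, 0, 0, -1]
    - [99, -48, 135, 0, 0, 0, -1]
    - [132, -65, 180, 0, 0, 0, -1]
    - [163, -81, 225, 0, 0, 0, -1]

```text
time: 3.1
tool_pos: [0.4655, 0.0874, 0.1995]
eef_rot: [0.947, 0.32, 0.001, 0.0]
force: [1.9, -1.6, -1.3]
finger_gap: 1.0
finger_force: 0.0
```

```bash
python3 - <<'E'
from h import *
print(to((.465,.089,.2),-52.5),ctrl.observe()['qpos'].round(2))
c=cam("wrist"); im,d=ctrl.snapshot("wrist"); cv2.imwrite("pics/w1.png",im); np.save("w1.npy",d)
for l in("handle_mid","foot_left","foot_right"):
    for r in ctrl.spot_point("wrist",l)[:2]: print(l,np.round(r["at"]),round(r["conf"],2),atz("wrist",r["at"],.01,c).round(4))
S=ctrl.silhouettes("wrist","handle")
for r in S[:2]:
    v,u=np.where(r["region"]); P=np.array([atz("wrist",(x,y),.018,c) for x,y in zip(u[::7],v[::7])])[:,:2].astype(np.float32)
    q=cv2.minAreaRect(P);print(r["conf"],r["at"],q,cv2.boxPoints(q).round(3).tolist())
E
```

```text
(array([ 0.6, -1.5, -0.5]), array([ 0.001, -0.001, -0.002])) [ 0.49  0.23 -0.84  1.96  0.2   1.03 -1.35]
handle_mid [ 26. 218.] 0.95 [0.2503 0.3056 0.01  ]
handle_mid [279. 185.] 0.64 [0.4693 0.0855 0.01  ]
foot_left [ 89. 219.] 0.94 [0.2957 0.2443 0.01  ]
foot_left [317. 136.] 0.82 [0.5404 0.0855 0.01  ]
foot_right [315. 233.] 0.86 [0.4483 0.0145 0.01  ]
foot_right [ 26. 273.] 0.69 [0.1838 0.2724 0.01  ]
0.95 [282.5, 186.2] ((0.4765811562538147, 0.07142867147922516), (0.13476142287254333, 0.05337968096137047), 37.30974578857422) [[0.40700000524520874, 0.052000001072883606], [0.4390000104904175, 0.008999999612569809], [0.5460000038146973, 0.09099999815225601], [0.5139999985694885, 0.13300000131130219]]
0.66 [30.2, 218.5] ((0.25308066606521606, 0.28277072310447693), (0.0540500208735466, 0.13943135738372803), 77.5882568359375) [[0.17900000512599945, 0.2709999978542328], [0.3149999976158142, 0.2409999966621399], [0.3269999921321869, 0.2939999997615814], [0.19099999964237213, 0.3240000009536743]]
```

View pics/w1.png

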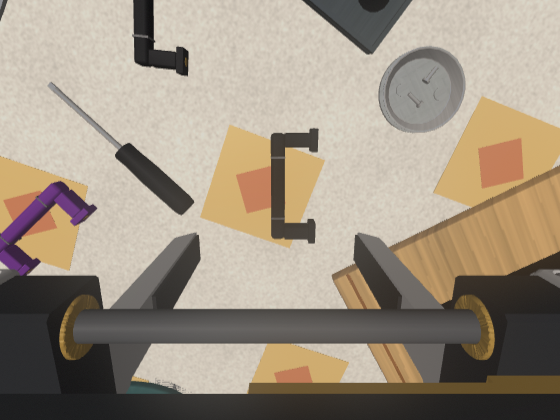

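The wrist view shows the new handle at (280,185) with both feet at (315,138) and (312,232), centred and aligned with the fingers. The purple one (40,225) and the old one (150,40) are clear of them.

Call:
move_arm:
  series:
    - [0, -1, 60, 0, 0, 0, -0.4]
    - [0, -1, 110, 0, 0, 0, -0.4]
    - [0, -1, 155, 0, 0, 0, -0.4]
    - [0, -1, 182, 0, 0, 0, -0.4]
    - [0, -1, 195, 0, 0, 0, -0.4]

```text
time: 3.98
tool_pos: [0.4651, 0.086, 0.0058]
eef_rot: [0.947, 0.32, 0.0, 0.001]
force: [1.4, 0.0, -0.1]
finger_gap: 0.699
finger_force: 0.0
```

Call:
move_arm:
  series:
    - [0, 0, 0, 0, 0, 0, -0.4]
    - [0, 0, 0, 0, 0, 0, 1]
    - [0, 0, 0, 0, 0, 0, 1]
    - [0, 0, 0, 0, 0, 0, 1]
    - [0, 0, 0, 0, 0, 0, 1]

```text
time: 4.6
tool_pos: [0.4644, 0.0872, 0.0058]
eef_rot: [0.947, 0.321, 0.0, 0.0]
force: [0.1, -0.7, 0.7]
finger_gap: 0.309
finger_force: 0.0
```

Call:
move_arm:
  series:
    - [0, 0, 0, 0, 0, 0, 1]
    - [0, 0, 0, 0, 0, 0, 1]
    - [0, 0, 0, 0, 0, 0, 1]
    - [0, 0, 0, 0, 0, 0, 1]

```text
time: 5.1
tool_pos: [0.4643, 0.0872, 0.0056]
eef_rot: [0.947, 0.321, -0.0, -0.0]
force: [-0.6, -0.8, 1.7]
finger_gap: 0.167
finger_force: 30.0
```

Call:
move_arm:
  series:
    - [0, 0, -25, 0, 0, 0, 1]
    - [0, 0, -60, 0, 0, 0, 1]
    - [0, 0, -100, 0, 0, 0, 1]
    - [0, 0, -120, 0, 0, 0, 1]
    - [0, 0, -120, 0, 0, 0, 1]

```text
time: 5.72
tool_pos: [0.465, 0.0871, 0.1265]
eef_rot: [0.947, 0.32, 0.001, 0.0]
force: [0.9, -0.6, -1.4]
finger_gap: 0.169
finger_force: 30.0
```

```bash
python3 - <<'E'
from h import *
s=ctrl.observe();print(s["force"],s["finger_force"])
print(to((.572,-.064,.125),-114.8),s['qpos'].round(2))
E
```

```text
[ 0.91181332 -0.55925506 -1.41549395] 29.999738037586212
(array([ -6.7, 185.1,   1.8]), array([ 0.   , -0.002,  1.085])) [ 0.44  0.34 -0.8   2.04  0.32  0.88 -1.46]
```

Call:
move_arm:
  series:
    - [-1, 30, 0, 0, 0, 0.18, 1]
    - [-2, 65, 0, 0, 0, 0.36, 1]
    - [-4, 100, 0, 0, 0, 0.54, 1]
    - [-5, 135, 0, 0, 0, 0.72, 1]
    - [-6, 165, 0, 0, 0, 0.9, 1]

```text
time: 6.35
tool_pos: [0.5598, -0.0487, 0.1241]
eef_rot: [0.992, -0.126, -0.001, 0.0]
force: [-0.2, 0.2, -0.6]
finger_gap: 0.166
finger_force: 30.0
```

```bash
python3 -c "
from h import *
print(to((.572,-.064,.125),-114.8),ctrl.observe()['qpos'].round(2))"
```

```text
(array([15.7, 11.8, -1. ]), array([0.001, 0.002, 0.179])) [ 0.45  0.45 -0.52  1.83  0.27  0.93 -2.02]
```

Call:
move_arm:
  series:
    - [10, 8, 0, 0, 0, 0.12, 1]
    - [16, 12, 0, 0, 0, 0.18, 1]
    - [16, 12, 0, 0, 0, 0.18, 1]

```text
time: 6.72
tool_pos: [0.5719, -0.0632, 0.1242]
eef_rot: [0.977, -0.212, -0.001, 0.0]
force: [-0.3, 0.6, -0.6]
finger_gap: 0.16
finger_force: 30.0
```

```bash
python3 - <<'E'
from h import *
s=ctrl.observe();print(s["tool_pos"],s["eef_rot"],s["force"],s["qpos"].round(2))
c=cam("wrist"); im,d=ctrl.snapshot("wrist"); cv2.imwrite("pics/w2.png",im); np.save("w2.npy",d)
cv2.imwrite("pics/w2v.png",im)
for l,z in(("seat",.058),("foot_left",s["tool_pos"][2]+.0044),("foot_right",s["tool_pos"][2]+.0044),("handle_mid",s["tool_pos"][2]+.0044)):
    for r in ctrl.spot_point("wrist",l)[:2]: print(l,np.round(r["at"]),round(r["conf"],2),atz("wrist",r["at"],z,c).round(4))
im,d=ctrl.snapshot("scene"); cv2.imwrite("pics/s2.png",cv2.resize(im[190:360,40:320],None,fx=2.8,fy=2.8))
for l in("seat","foot_left","foot_right"):
    for r in ctrl.spot_point("scene",l)[:2]: print(l,np.round(r["at"]),round(r["conf"],2),atz("scene",r["at"],.058 if l=="seat" else s["tool_pos"][2]+.0044).round(4))
E
```

```text
[ 0.57193499 -0.06320153  0.1242056 ] [ 9.77282062e-01 -2.11941056e-01 -8.53608013e-04  1.76279749e-04] [-0.27760024  0.6098923  -0.60464901] [ 0.43  0.46 -0.48  1.8   0.26  0.94 -2.16]
seat [434. 212.] 0.66 [ 0.5225 -0.1806  0.058 ]
handle_mid [281. 245.] 0.98 [ 0.5743 -0.0675  0.1286]
seat [194. 260.] 0.71 [ 0.5204 -0.1767  0.058 ]
foot_left [288. 148.] 0.86 [0.3924 0.1773 0.1286]
foot_left [227. 261.] 0.72 [ 0.6    -0.1243  0.1286]
foot_right [221. 218.] 0.72 [ 0.4943 -0.0797  0.1286]
foot_right [275. 116.] 0.58 [0.2763 0.214  0.1286]
```

View pics/w2v.png

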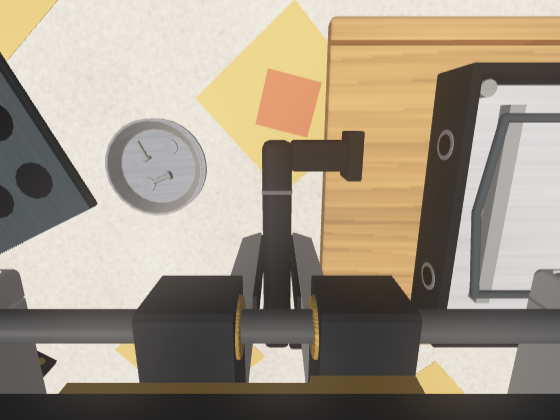

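View pics/s2.png

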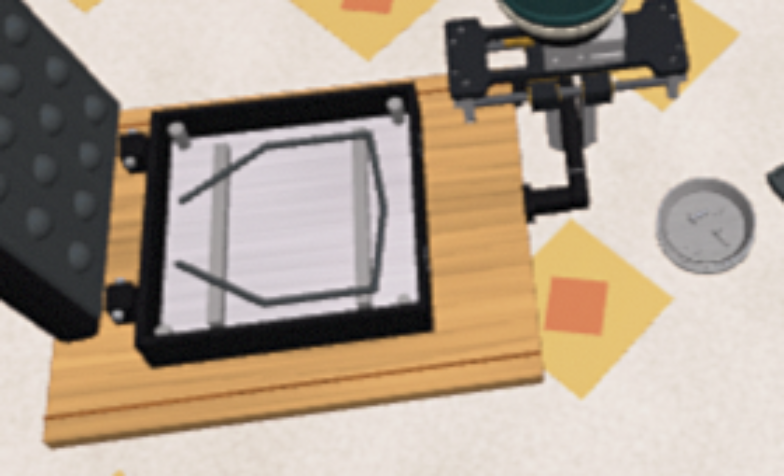

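Wrist view: the held handle's left foot face is at (363,156), and both ringed screw holes show on the wall at (446,145) and (428,276). The scene view shows the handle held level with its feet towards the wall.

```bash
python3 - <<'E'
from h import *
im=cv2.imread("pics/w2.png"); g=cv2.cvtColor(im,cv2.COLOR_BGR2GRAY); c=cam("wrist"); H=[]
for (u,v) in((446,145),(428,276)):
    m=g[v-22:v+23,u-15:u+15]>85
    n,l,st,ce=cv2.connectedComponentsWithStats(m.astype(np.uint8),connectivity=8)
    k=min(range(1,n),key=lambda i:np.hypot(ce[i][0]-15,ce[i][1]-22)+(99 if st[i,4]<25 else 0))
    b=st[k]; uv=(u-15+b[0]+(b[2]-1)/2,v-22+b[1]+(b[3]-1)/2); p=atz("wrist",uv,.058,c);H.append(p); print(b,uv,p.round(4))
a,b=H; w=a-b; n=np.array([w[1],-w[0],0])/np.hypot(*w[:2]); m=(a+b)/2
print("spacing",np.linalg.norm(w),"seat",m,"yaw n",np.degrees(np.arctan2(n[1],n[0])))
f=atz("wrist",(363,156),.1286,c); s=ctrl.observe(); print("foot_left",f)
y=R.from_quat(s["eef_rot"]).as_matrix()[:,1]; yy=np.array([-y[1],y[0],0]); print("tool y yaw",np.degrees(np.arctan2(y[1],y[0])))
hm=s["tool_pos"]; print("foot rel TCP in tool (x push,y):",(f-hm)@y,(f-hm)@yy)
N=n;Y=np.array([-n[1],n[0],0]);print("TCP in seat",(hm-m)@N,(hm-m)@Y, hm[2]-.058)
E
```

```text
[  6   7  17  30 206] (np.float64(445.0), np.float64(144.5)) [ 0.5708 -0.2049  0.058 ]
[  8   8  14  28 141] (np.float64(427.5), np.float64(275.5)) [ 0.4706 -0.1591  0.058 ]
spacing 0.11014315673796946 seat [ 0.52068415 -0.18202791  0.058     ] yaw n -114.54628104846631
foot_left [ 0.60296553 -0.1299146   0.1286    ]
tool y yaw -114.45810103020126
foot rel TCP in tool (x push,y): 0.04820260818451259 0.055605020006441616
TCP in seat -0.12970264654616362 -0.0024831956193864316 0.06759154673106055
```

Call:
move_arm:
  series:
    - [1, 10, 25, 0, 0, 0, 1]
    - [2, 25, 50, 0, 0, 0, 1]
    - [2, 45, 65, 0, 0, 0, 1]
    - [2, 60, 70.5, 0, 0, 0, 1]
    - [2, 65, 70.5, 0, 0, 0, 1]

```text
time: 7.8
tool_pos: [0.5469, -0.1243, 0.0553]
eef_rot: [0.977, -0.213, 0.0, 0.0]
force: [-0.1, 0.6, -0.3]
finger_gap: 0.17
finger_force: 30.0
```

```bash
python3 - <<'E'
from h import *
s=ctrl.observe();m=np.array([.5207,-.182,.058]);a=np.radians(-114.5);N=np.array([np.cos(a),np.sin(a),0]);Y=np.array([-N[1],N[0],0])
print("TCP in seat mm",[(1000*(s["tool_pos"]-m)@q).round(1) for q in(N,Y,np.array([0,0,1]))],s["force"],s["force"]@N)
print(R.from_quat(s["eef_rot"]).as_matrix().round(3))
c=cam("wrist"); im,d=ctrl.snapshot("wrist"); cv2.imwrite("pics/w3.png",im)
E
```

```text
TCP in seat mm [np.float64(-63.4), np.float64(-0.1), np.float64(-2.7)] [-0.08838906  0.55204263 -0.29157835] -0.46568306891525774
[[ 0.91  -0.416 -0.   ]
 [-0.416 -0.91  -0.   ]
 [ 0.     0.    -1.   ]]
```

View pics/w3.png

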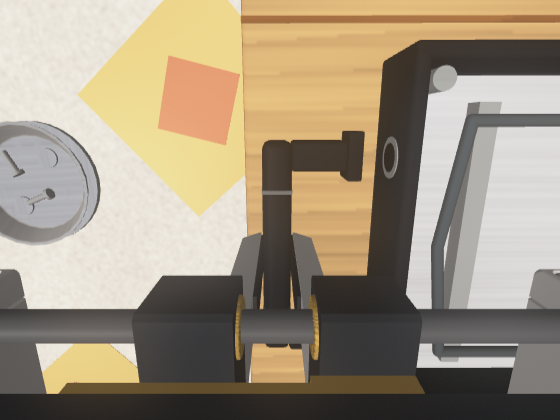

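The left foot (row 156) lines up with its hole (390,157). I approach slowly now.

Call:
move_arm:
  series:
    - [0, 4, 1, 0, 0, 0, 1]
    - [0, 8, 1.5, 0, 0, 0, 1]
    - [0, 11, 1.5, 0, 0, 0, 1]
    - [0, 13, 1.5, 0, 0, 0, 1]
    - [0, 13, 1.5, 0, 0, 0, 1]

```text
time: 8.48
tool_pos: [0.5419, -0.135, 0.0536]
eef_rot: [0.977, -0.212, 0.0, -0.0]
force: [-0.0, 0.3, -0.1]
finger_gap: 0.165
finger_force: 30.0
```

Call:
move_arm:
  series:
    - [0, 1, 0, 0, 0, 0, 1]
    - [0, 2, 0, 0, 0, 0, 1]
    - [0, 2, 0, 0, 0, 0, 1]

```text
time: 8.85
tool_pos: [0.541, -0.1367, 0.0536]
eef_rot: [0.977, -0.212, -0.0, -0.0]
force: [-0.8, -0.5, -1.2]
finger_gap: 0.165
finger_force: 30.0
```

Call:
move_arm:
  series:
    - [0, 1, 0, 0, 0, 0, 1]
    - [0, 1, 0, 0, 0, 0, 1]

```text
time: 9.1
tool_pos: [0.5406, -0.1377, 0.0536]
eef_rot: [0.977, -0.212, -0.0, -0.0]
force: [-0.2, 0.1, -1.3]
finger_gap: 0.165
finger_force: 30.0
```

Call:
move_arm:
  series:
    - [0, 1, 0, 0, 0, 0, 1]
    - [0, 1, 0, 0, 0, 0, 1]

```text
time: 9.35
tool_pos: [0.5402, -0.1386, 0.0536]
eef_rot: [0.977, -0.212, -0.0, -0.0]
force: [0.1, -0.5, -1.2]
finger_gap: 0.166
finger_force: 30.0
```

Call:
move_arm:
  series:
    - [0, 1, 0, 0, 0, 0, 1]
    - [0, 1, 0, 0, 0, 0, 1]

```text
time: 9.6
tool_pos: [0.5398, -0.1395, 0.0536]
eef_rot: [0.977, -0.212, -0.0, -0.0]
force: [-0.1, 0.4, -1.1]
finger_gap: 0.167
finger_force: 30.0
```

Call:
move_arm:
  series:
    - [0, 1, 0, 0, 0, 0, 1]
    - [0, 1, 0, 0, 0, 0, 1]

```text
time: 9.85
tool_pos: [0.5394, -0.1404, 0.0536]
eef_rot: [0.977, -0.212, -0.0, -0.0]
force: [0.0, -0.0, -1.1]
finger_gap: 0.165
finger_force: 30.0
```

Call:
move_arm:
  series:
    - [0, 1, 0, 0, 0, 0, 1]
    - [0, 1, 0, 0, 0, 0, 1]

```text
time: 10.1
tool_pos: [0.5392, -0.1408, 0.0536]
eef_rot: [0.977, -0.212, 0.0, -0.0]
force: [1.9, 3.8, -2.2]
finger_gap: 0.167
finger_force: 30.0
```

Call:
move_arm:
  series:
    - [0, 1, 0, 0, 0, 0, 1]
    - [0, 1, 0, 0, 0, 0, 1]

```text
time: 10.35
tool_pos: [0.5392, -0.1408, 0.0537]
eef_rot: [0.977, -0.211, 0.0, -0.001]
force: [3.2, 8.4, -1.6]
finger_gap: 0.166
finger_force: 30.0
```

Call:
move_arm:
  series:
    - [0, 0.3, 0, 0, 0, 0, 1]
    - [0, 0.3, 0, 0, 0, 0, 1]
    - [0, 0.3, 0, 0, 0, 0, 1]
    - [0, 0.3, 0, 0, 0, 0, 1]
    - [0, 0.3, 0, 0, 0, 0, 1]

```text
time: 10.98
tool_pos: [0.5392, -0.1408, 0.0537]
eef_rot: [0.977, -0.211, 0.0, -0.001]
force: [4.1, 9.5, -3.2]
finger_gap: 0.168
finger_force: 30.0
```

Call:
move_arm:
  series:
    - [0, 0, 0, 0, 0, 0, 1]
    - [0, 0, 0, 0, 0, 0, 1]
    - [0, 0, 0, 0, 0, 0, 1]
    - [0, 0, 0, 0, 0, 0, 1]
    - [0, 0, 0, 0, 0, 0, 1]

```text
time: 11.6
tool_pos: [0.5392, -0.1408, 0.0537]
eef_rot: [0.977, -0.211, 0.0, -0.001]
force: [4.3, 10.1, -1.8]
finger_gap: 0.166
finger_force: 30.0
```

```bash
python3 - <<'E'
from h import *
s=ctrl.observe();m=np.array([.5207,-.182,.058]);a=np.radians(-114.5);N=np.array([np.cos(a),np.sin(a),0]);Y=np.array([-N[1],N[0],0])
print("TCP in seat mm",[(1000*(s["tool_pos"]-m)@q).round(1) for q in(N,Y,np.array([0,0,1]))],s["force"],s["force"]@N,s["wrist_torque"])
y=R.from_quat(s["eef_rot"]).as_matrix();print(y.round(3),np.degrees(np.arctan2(y[1,1],y[0,1])))
A,_=ctrl.snapshot("wrist");B,_=ctrl.snapshot("scene")
cv2.imwrite("pics/w4.png",np.hstack([cv2.resize(A[90:310,230:470],(400,367)),cv2.resize(B[195:335,120:273],(400,367),interpolation=cv2.INTER_CUBIC)]))
E
```

```text
TCP in seat mm [np.float64(-45.2), np.float64(-0.3), np.float64(-4.3)] [ 4.34983567 10.13811677 -1.83699135] -11.029141077990506 [ 2.49312351e+00 -1.06108695e+00  1.24425467e-03]
[[ 0.911 -0.413  0.001]
 [-0.413 -0.911  0.002]
 [ 0.    -0.002 -1.   ]] -114.39877495453617
```

View pics/w4.png

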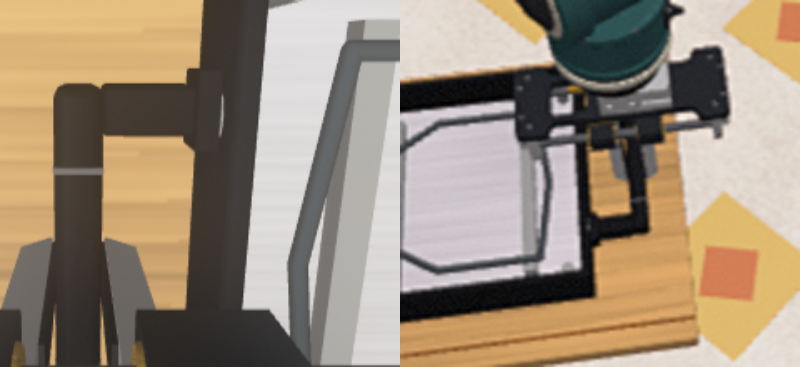

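The foot covers its hole. The visible ring sliver is centred on the foot within about 1 mm and matches the intended height, with a steady push of about 11 N. I hold a little longer, then hand in.

Call:
move_arm:
  series:
    - [0, 0, 0, 0, 0, 0, 1]
    - [0, 0, 0, 0, 0, 0, 1]
    - [0, 0, 0, 0, 0, 0, 1]
    - [0, 0, 0, 0, 0, 0, 1]
    - [0, 0, 0, 0, 0, 0, 1]

```text
time: 12.32
tool_pos: [0.5392, -0.1408, 0.0537]
eef_rot: [0.977, -0.211, 0.0, -0.001]
force: [3.5, 9.6, -2.5]
finger_gap: 0.163
finger_force: 30.0
```

```bash
python3 -c "
from bench import ctrl
print(ctrl.observe()['force'],ctrl.close_job())"
```

```text
the job is handed in; nothing more can be done
[ 3.47590176  9.59617967 -2.45677748] None
```

The new handle is gripped and pressed level against the front wall over the two screw holes with a steady push of about 10 N, and the job was handed in at about 12 s with the arm still holding; the hand-in returned no verdict.

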